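# Finish the second course of a soldering hearth's brick floor

### The arm

A 7-joint arm with a two-finger parallel gripper is mounted at the origin on the work surface. World frame = base frame: x ahead of the robot, y to its left, z up, the work surface at z = 0. Lengths are in mm, angles in rad, forces in N, time in s.
With the tool pointing down it reaches from about 400 to 875 mm from the base axis. Payload 4.4 kg.
Tool frame: the origin (TCP) lies on the centre line of the jaws, within the pads' length; the fingertips stand ctrl.nose_length ahead of it and the grasp point (between the pads) lies 6 mm ahead of it (ctrl.nose_length is the distance from the TCP to the fingertips, in mm); z points along the fingers, y is the direction in which the jaws open and shut (so a half turn about z gives the same grasp; the last joint's range is limited). The gripper opens to 85 mm and grips with 20 to 120 N. Pads are 22 mm wide; open, the fingers measure 114 mm over their backs; the gripper's body (76 mm by 85 mm) begins 54 mm behind the grasp point. The pads swing forward as they close: fully open they stand 13 mm farther back than shut.
Start: joints at [-0.066, 0.628, 0.038, 1.517, -0.027, 0.996, -0.02], TCP at [650.013, 0.026, 256.313] pointing down, gripper open.
Joint ranges: [-3.06, 3.06], [-0.37, 2.12], [-1.25, 1.32], [0.18, 2.47], [-1.1, 4.24], [0.23, 1.98], [-2.94, 2.94]. Speed limits (rad/s): [2.57, 2.57, 3.14, 3.14, 3.14, 3.14, 3.14].

### API

Orientations are given as [roll, pitch, yaw] about the fixed x, y, z axes, in that order (R = Rz(yaw) Ry(pitch) Rx(roll)).
In Python, from cell import ctrl, vision gives the robot as it stands. The module is installed in compiled form; this text tells all that it offers.
- The arm moves only by the shell command python3 -m inch 'ROWS'. ROWS is a JSON object of lists of equal length, an entry for each row: "travel": the shift along the tool's x, y, z in cm, a list of three; "twist": the turn about the tool's z in degrees; "fingers": the finger opening in cm, from 0 to 8.54. A call has exactly 10 rows; each row is the pose to reach, as a shift and turn from the pose commanded when the call began, along the tool's axes at that moment; what a row does not reach only later rows make up. A row lasts 1/12 s, in which the tool goes at most 41.7 mm and 7.16 degrees, less where a joint would pass 70% of its speed; a pose out of reach is approached as far as the arm can. A call with a gripper value outside its range is refused whole. The fingers move at their own pace and stop on an object; the grip force is fixed at half the most. Time passes only in rows, so rows that repeat a pose let the fingers close, or fill a call up. It gives the time, the measured TCP pose, the force and the opening at its end, in the units of the state.
- ctrl.read_state(): the state, without advancing time (a new reading comes with each control period).
- vision.get_image(name): name is "scene" or "side" or "wrist"; returns a dict with "frame" (420x560x3 uint8, red, green, blue), "fx", "fy", "cx", "cy" (pixels), "position" and "orientation" of the camera in the world. Camera axes: x right, y down, z forward; pixel columns grow to the right and rows downward; lengths in mm; the calibration is good to about 2 mm. The wrist camera is an equidistant fisheye: a pixel r from the principal point sees the ray r / f radians off the axis. A picture is of the moment at which its call begins. There is no depth.
- ctrl.finish_job(): hands the job in, once; it reports no verdict.
The state is a dict: "clock": time; "qpos": joint angles; "qd": joint speeds; "tau": joint torques, N m; "eef_pos": TCP position; "tool_rot": TCP orientation; "force": force on the tool from outside, world axes, zero at the start; "torque": the same for the moment, N m; "width": finger opening in mm.
Only numpy, scipy, OpenCV 4.12 (cv2) and the standard library are available. Lean on these libraries where they do the work, as an engineer would, in place of code of your own. Each camera call takes 0.05 s, during which the arm holds its last target.

### The job

Finish the second row of the firebrick floor in the soldering hearth in staggered bond: lay the loose whole brick next in the row, so that it bridges the joint of the back row by half its length, and close the row's right-hand end with the loose half brick, so that both rows end level. Lay them square, tight against the back row and the neighbouring brick, with joints of no more than about 5 mm. These bricks chip easily, so slide them along the pan floor instead of lifting them, keep the laid bricks where they are, and leave the other things alone.

Things in the scene. Friction and masses are not known exactly. Their poses are not given: they have to be found in the camera images.
- hearth: Fixed dark steel pan, floor 16 mm above the bench. Origin: on the bench under the pan's middle; x from the open, rimless front (x = -153 mm) to the back rim (+152), y along the rows to the left rim (side rims at y = -270 and +270), z up. Rims 4 mm thick, 25 mm above the pan floor; a rod handle stands 32 mm out from each side. Yaw varies by up to 9 degrees either way.
- back_left: Buff firebrick 120 x 60 x 30 mm, dry-laid (loose) on the pan floor: left brick of the back row, which stands against the back rim; long side along the row. Origin: centre of its underside; x across its 60 mm width, y along its 120 mm length, z up.
- back_mid: The same kind of brick, middle of the back row; about 1.5 mm joints to its neighbours. Origin: centre of its underside; x across its 60 mm width, y along its 120 mm length, z up.
- back_right: The same kind of brick, right-hand end of the back row; beyond its right end the pan floor is bare as far as the side rim. Origin: centre of its underside; x across its 60 mm width, y along its 120 mm length, z up.
- laid_half: Half brick 60 x 60 x 30 mm, dry-laid: starts the second row at the left rim, against the front of the back row. Origin: centre of its underside; z up, x and y square to its faces.
- laid_full: Brick 120 x 60 x 30 mm, dry-laid: second in the second row, right of laid_half, centred in front of the joint between back_left and back_mid. To its right the second row is still empty. Origin: centre of its underside; x across its 60 mm width, y along its 120 mm length, z up.
- brick: The loose whole brick to be laid, 120 x 60 x 30 mm, about 0.3 kg, lighter and cleaner than the laid ones, lying flat on the bare pan floor in front of the rows and to the right of its place, turned up to about 17 degrees either way. It slides on the pan when pushed. Origin: centre of its underside; x across its 60 mm width, y along its 120 mm length, z up.
- half_brick: The loose half brick to be laid, 60 x 60 x 30 mm, about 0.15 kg, lying flat on the bare pan floor to the right of the loose whole brick, turned up to about 17 degrees either way. It slides on the pan when pushed. Origin: centre of its underside; z up, x and y square to its faces.
- flux_jar: Bystander: green jar with white cap, 52 mm across, 55 mm high, standing on the pan floor in front of the laid part of the second row. Origin: centre of its underside.
- meter: Bystander: black handheld meter 150 x 75 x 36 mm lying on the bench left of the pan. Origin: centre of its underside.
- screen_box: Bystander: open tinplate screening box 90 x 60 x 30 mm on the bench left of the pan. Origin: centre of its underside.
- torch: Bystander: upright blue gas torch, 70 mm across, about 265 mm high with its burner, on the bench right of the pan. Origin: centre of its underside.
There are look-alikes about, which are no part of the job. What is shaped like the half_brick but pink or turquoise is not meant.

How it is judged (in metres and radians):
At the end, for the whole second after the job is handed in: Both bricks flat, at rest, square within 4 deg, under 5.5 mm from the back row; whole brick within 10 mm of half lap on back_mid and back_right, under 6.5 mm from laid_full; half brick under 6.5 mm to its right. Laid bricks moved under 12 mm, bystanders under 30 mm (x of brick in the frame of back_mid above -0.0655 m and x of each of brick, half_brick in the frame of back_right above -0.0655 m and x of each of brick, half_brick in the frame of hearth below 0.07 m and z of each of brick, half_brick in the frame of hearth below 0.02 m and angle between each of brick, half_brick's own z axis and vertical below 0.06 rad and linear speed of each of brick, half_brick below 0.01 m/s and angular speed of each of brick, half_brick below 0.1 rad/s and angle between the x axis of brick and the x axis of hearth, either way round below 0.07 rad and (angle between the x axis of half_brick and the x axis of hearth, either way round below 0.07 rad or angle between the x axis of half_brick and the y axis of hearth, either way round below 0.07 rad) and y of brick in the frame of back_mid between -0.07 and -0.05 m and y of brick in the frame of back_right between 0.05 and 0.07 m and y of brick in the frame of laid_full above -0.1265 m and y of half_brick in the frame of brick between -0.0965 and -0.085 m and distance of each of back_left, back_mid, back_right, laid_half, laid_full from where it was at the start of the episode below 0.012 m and distance of each of flux_jar, meter, screen_box, torch from where it was at the start of the episode below 0.03 m); the robot touches nothing.
It fails at once if a brick being laid is lifted more than 15 mm off the pan floor (z of any of brick, half_brick in the frame of hearth above 0.031 m).
It fails at once if a brick that was already laid is shifted more than 12 mm (distance of any of back_left, back_mid, back_right, laid_half, laid_full from where it was at the start of the episode above 0.012 m).
It fails at once if the flux jar, meter, screening box or torch is moved more than 30 mm (distance of any of flux_jar, meter, screen_box, torch from where it was at the start of the episode above 0.03 m).
It also fails if it takes over 70 s, if anything falls off the work surface, if the arm or the gripper's body presses on something with over 40 N, if the wrist force passes 120 N, or if a joint passes its speed limit or range.

## Working session

There is one attempt and no reset: what is moved stays moved. The work goes in short steps, Python scripts to look and compute and a shell command to move; the robot and the scene stay as the last step left them, time stands still between calls to the robot, and variables do not carry over. Pictures are saved under pics/ and viewed, and the job is handed in when it is done.

```bash
mkdir -p pics; python3 - <<'E'
from cell import ctrl, vision
import cv2, numpy as np
print(ctrl.nose_length); s=ctrl.read_state(); print(s)
for n in ["scene","side","wrist"]:
    d=vision.get_image(n); cv2.imwrite(f"pics/{n}0.png",d["frame"][:,:,::-1])
    print(n,{k:v for k,v in d.items() if k!="frame"})
E
```

```text
25.0
{'clock': 0.0, 'qpos': array([-0.06580811,  0.62934765,  0.03846504,  1.51839957, -0.02701363,
        0.99629528, -0.01997863]), 'qd': array([-0.00018389,  0.00118739,  0.00036686,  0.00015461,  0.00132069,
       -0.00075257, -0.00062201]), 'tau': array([-1.11932164e-03, -5.63405585e+01,  1.22606792e+00, -1.93450052e+01,
        1.09587883e-02,  1.05136272e-02, -8.84369996e-06]), 'eef_pos': array([6.49406430e+02, 2.45231256e-02, 2.55378389e+02]), 'tool_rot': array([-3.13966168e+00,  2.83819546e-05,  1.57079903e+00]), 'force': array([-0.34374807,  0.27329626, -0.92073142]), 'torque': array([-0.01004656,  0.0200212 ,  0.05116827]), 'width': 85.66511771382163}
scene {'fx': 436.36091431554723, 'fy': 436.36091431554723, 'cx': 274.7833693189502, 'cy': 209.0046336010194, 'position': array([1789.77315859,  -64.27462796,  893.13630812]), 'orientation': array([-2.14220723,  0.01951271,  1.50557674])}
side {'fx': 389.58780715292045, 'fy': 389.58780715292045, 'cx': 278.52259306638877, 'cy': 221.52485906919642, 'position': array([107.0426865 , 761.02831614, 876.80945541]), 'orientation': array([-2.3332242 ,  0.02121461, -2.66575284])}
wrist {'fx': 325.19226210127806, 'fy': 325.19226210127806, 'cx': 278.46666225885417, 'cy': 208.8916420120085, 'position': array([650.18312966,  75.45927943, 374.41131518]), 'orientation': array([2.84511678e+00, 1.83587620e-03, 3.27399852e-04])}
```

View pics/scene0.png

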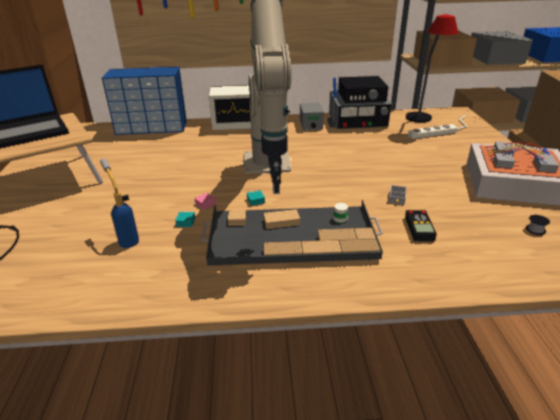

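View pics/side0.png

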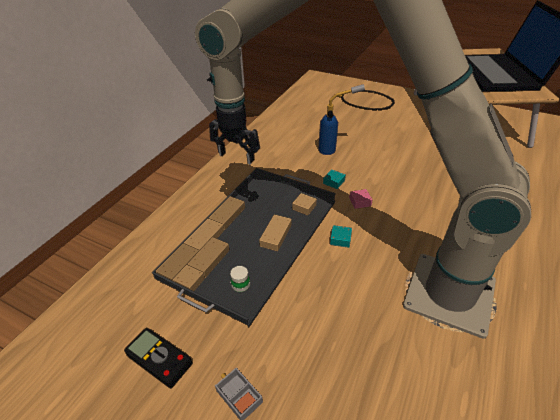

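View pics/wrist0.png

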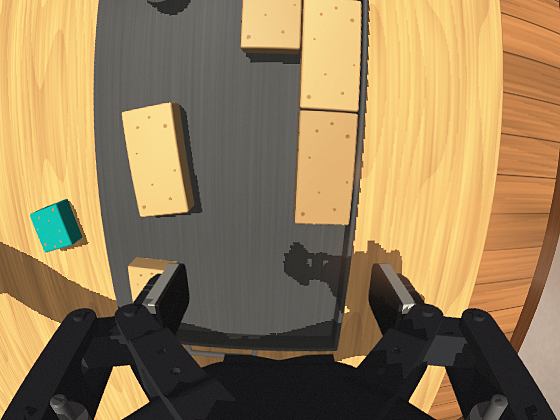

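The scene view shows the loose whole brick at about (282,220) and the loose half at (236,218). Look-alikes of the half brick are turquoise at (256,197) and (186,219) and pink at (205,201), all off the pan. The buff squares already in the row (e.g. the laid half near 365,235) are laid bricks. I choose the buff half inside the pan, to the right of the whole brick, at side view (305,203). Next I'll measure and make a close crop.

```bash
cat > h.py <<'E'
import numpy as np, cv2
from scipy.spatial.transform import Rotation as Ro
from cell import ctrl, vision
def ray(d,uv,fish):
    uv=np.atleast_2d(uv).astype(float)
    x=(uv[:,0]-d["cx"])/d["fx"]; y=(uv[:,1]-d["cy"])/d["fy"]
    if fish:
        r=np.hypot(x,y)+1e-12; s=np.sin(r)/r
        v=np.c_[x*s,y*s,np.cos(r)]
    else: v=np.c_[x,y,np.ones(len(x))]
    return v@Ro.from_euler('xyz',d["orientation"]).as_matrix().T
def plane(d,uv,z,fish):
    v=ray(d,uv,fish); p=np.array(d["position"]); t=(z-p[2])/v[:,2]
    return (p+v*t[:,None])[:,:2]
def project(d,P,fish):
    P=np.atleast_2d(P); c=(P-d["position"])@Ro.from_euler('xyz',d["orientation"]).as_matrix()
    if fish:
        rr=np.hypot(c[:,0],c[:,1]); th=np.arctan2(rr,c[:,2]); k=th/rr
        return np.c_[c[:,0]*k*d["fx"]+d["cx"],c[:,1]*k*d["fy"]+d["cy"]]
    return np.c_[c[:,0]/c[:,2]*d["fx"]+d["cx"],c[:,1]/c[:,2]*d["fy"]+d["cy"]]
def snap(n,name):
    d=vision.get_image(n); cv2.imwrite(f"pics/{name}.png",d["frame"][:,:,::-1]); return d
def rectify(d,fish,x0,x1,y0,y1,z,s=2):
    # top view at plane z: rows = decreasing x upward, cols = decreasing y
    X,Y=np.meshgrid(np.arange(x1,x0,-1/s),np.arange(y1,y0,-1/s),indexing='ij')
    uv=project(d,np.c_[X.ravel(),Y.ravel(),np.full(X.size,z)],fish).astype(np.float32)
    return cv2.remap(d["frame"][:,:,::-1].copy(),uv[:,0].reshape(X.shape),uv[:,1].reshape(X.shape),cv2.INTER_LINEAR)
E
python3 - <<'E'
from h import *
for n in ["scene","side","wrist"]:
    d=vision.get_image(n); f=d["frame"]; hsv=cv2.cvtColor(f,cv2.COLOR_RGB2HSV)
    if n=="side":
        cr=f[150:300,150:350]; cv2.imwrite("pics/crop1.png",cv2.resize(cr[:,:,::-1],None,fx=4,fy=4,interpolation=cv2.INTER_CUBIC))
    if n=="wrist":
        cv2.imwrite("pics/rect1.png",rectify(d,True,450,850,-200,250,46,1.5))
        print(hsv[165,150],hsv[160,240],hsv[160,325],hsv[160,450],hsv[20,270])
E
```

```text
[ 22 113 249] [ 13  18 101] [ 17 124 229] [ 19 132 245] [ 20 106 242]
```

View pics/crop1.png

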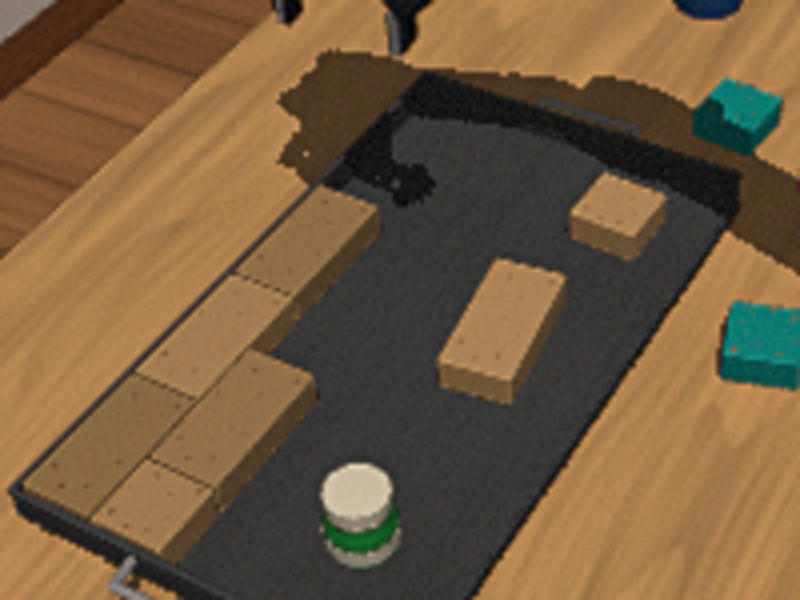

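View pics/rect1.png

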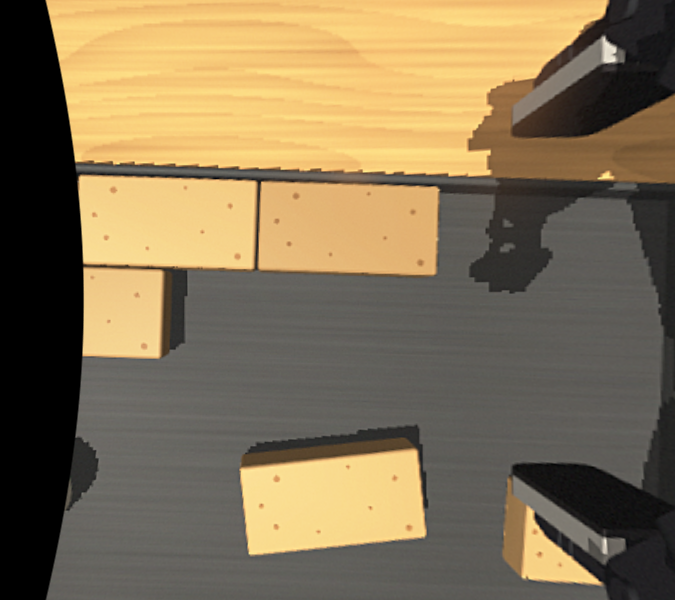

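The crop shows the loose whole brick at crop (500,330) and the plain buff half at (618,215), with the turquoise ones off the pan, so the choice is confirmed. The rectified view shows the whole brick's top centre at (333,500), and the row slot at about (340,315) between laid_full's end (165,315) and the end of back_right (437,270).

```bash
cat >> h.py <<'E'
def tops(d,fish,x0=480,x1=850,y0=-300,y1=280,z=46,s=2,vmin=None,amin=1500):
    im=rectify(d,fish,x0,x1,y0,y1,z,s); hsv=cv2.cvtColor(im,cv2.COLOR_BGR2HSV)
    vmin=vmin or 190
    m=((hsv[...,0]>10)&(hsv[...,0]<28)&(hsv[...,1]>70)&(hsv[...,2]>vmin)).astype(np.uint8)
    m=cv2.morphologyEx(m,cv2.MORPH_CLOSE,np.ones((9,9)) if 0 else np.ones((3,3)))
    out=[]
    cs,_=cv2.findContours(m,cv2.RETR_EXTERNAL,cv2.CHAIN_APPROX_NONE)
    for c in cs:
        if cv2.contourArea(c)<amin: continue
        b=cv2.boxPoints(cv2.minAreaRect(c))
        P=np.c_[x1-b[:,1]/s,y1-b[:,0]/s]
        ctr=P.mean(0); e=[P[1]-P[0],P[2]-P[1]]; L=[np.linalg.norm(v) for v in e]
        l=e[int(np.argmax(L))]; a=np.degrees(np.arctan2(l[1],l[0]))%180
        out.append((ctr.round(1),np.round(sorted(L),1),round(a-90,2),P.round(1)))
        cv2.polylines(im,[b.astype(int)],True,(255,0,0),1)
    return out,im
E
python3 - <<'E'
from h import *
for n,v in [("wrist",215),("side",120)]:
    d=vision.get_image(n); o,im=tops(d,n=="wrist",vmin=v); cv2.imwrite(f"pics/tops_{n}.png",cv2.resize(im,None,fx=.65,fy=.65))
    for t in o: print(n,t[0],t[1],t[2],t[3].tolist())
E
```

```text
wrist [ 496.5 -113. ] [28. 32.] -90.0 [[480.5, -99.0], [512.5, -99.0], [512.5, -127.0], [480.5, -127.0]]
wrist [515.1  28.3] [ 58.7 119. ] 6.24 [[537.7999877929688, 90.5999984741211], [550.7000122070312, -27.600000381469727], [492.3999938964844, -34.0], [479.5, 84.30000305175781]]
wrist [641.5 168.9] [51.8 58.1] 88.32 [[613.2000122070312, 195.6999969482422], [671.2999877929688, 194.0], [669.7999877929688, 142.1999969482422], [611.7000122070312, 143.89999389648438]]
wrist [698.1  18.3] [ 58.2 118. ] -1.49 [[670.5, 78.0], [728.7000122070312, 76.5], [725.5999755859375, -41.400001525878906], [667.4000244140625, -39.900001525878906]]
wrist [702.1 139.5] [ 58.8 117.8] -1.76 [[674.5999755859375, 199.3000030517578], [733.2999877929688, 197.39999389648438], [729.7000122070312, 79.69999694824219], [670.9000244140625, 81.5999984741211]]
wrist [ 750.2 -239.3] [23.9 33.5] 63.9 [[740.4000244140625, -221.1999969482422], [770.5, -236.0], [760.0, -257.3999938964844], [729.9000244140625, -242.6999969482422]]
wrist [791.8  32.2] [116.5 373.5] 0.0 [[850.0, 219.0], [850.0, -154.5], [733.5, -154.5], [733.5, 219.0]]
side [ 500.2 -128.6] [42.6 63.2] -2.86 [[480.5, -95.9000015258789], [523.0999755859375, -98.0999984741211], [519.9000244140625, -161.1999969482422], [477.3999938964844, -159.10000610351562]]
side [514.8  29.3] [ 60.4 123.1] 6.01 [[538.4000244140625, 93.69999694824219], [551.2999877929688, -28.700000762939453], [491.20001220703125, -35.0], [478.29998779296875, 87.4000015258789]]
side [670.5 120.5] [120.7 323. ] -1.83 [[615.2999877929688, 283.79998779296875], [736.0, 280.0], [725.7000122070312, -42.900001525878906], [605.0, -39.0]]
side [ 629.8 -260. ] [ 79.  295.5] -90.0 [[777.5, -220.5], [777.5, -299.5], [482.0, -299.5], [482.0, -220.5]]
side [791.2  -9.7] [117.5 579.5] 0.0 [[732.5, 280.0], [850.0, 280.0], [850.0, -299.5], [732.5, -299.5]]
```

View pics/tops_side.png

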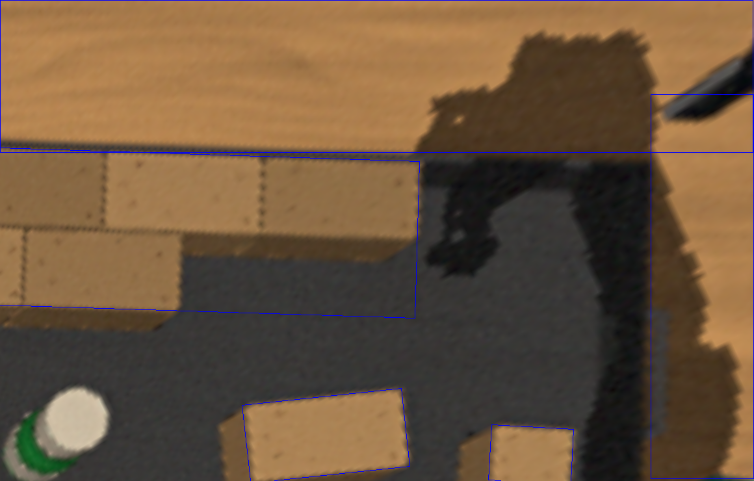

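View pics/tops_wrist.png

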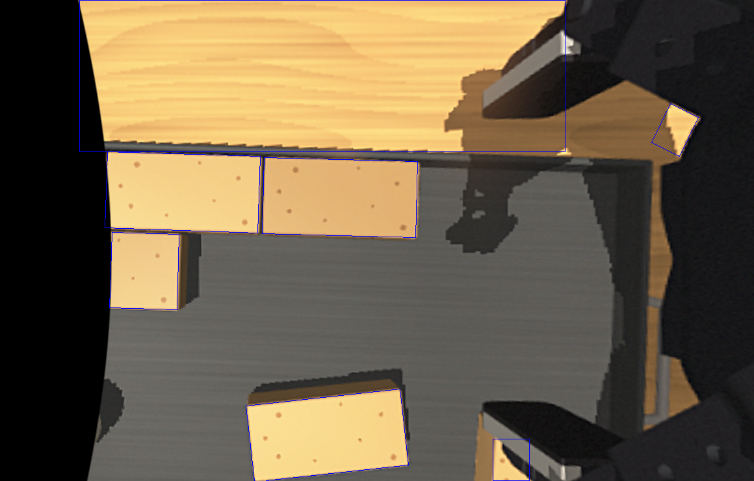

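Two views agree on the whole brick: centre (515, 29), yaw +6.2°, size 59x119. The rows' yaw is about -1.6°, and the brick's final centre should be about (640, 80.5). I'll move above the brick.

```bash
python3 -m inch '{"travel":[[0.3,-1.5,1.5],[0.6,-3,3],[0.9,-4.5,5],[1.2,-6,7],[1.5,-8,9],[1.9,-10,11],[2.3,-12,13],[2.8,-13.5,15],[2.8,-13.5,15.6],[2.8,-13.5,15.6]],"twist":[-1,-2,-3,-4,-5,-6,-6.2,-6.2,-6.2,-6.2],"fingers":[8.5,8.5,8.5,8.5,8.5,8.5,8.5,8.5,8.5,8.5]}'; python3 - <<'E'
from h import *
d=snap("wrist","w2"); o,im=tops(d,True,x0=420,vmin=215); cv2.imwrite("pics/t2.png",cv2.resize(im,None,fx=.65,fy=.65))
for t in o: print(t[0],t[1],t[2],t[3].tolist())
E
```

```text
clock: 1.23
eef_pos: [514.2, 28.2, 99.2]
tool_rot: [-3.139, -0.0, 1.68]
force: [-0.1, -0.4, 0.4]
width: 85.1
[429.8  69. ] [ 18.5 190. ] 0.0 [[439.0, 164.0], [439.0, -26.0], [420.5, -26.0], [420.5, 164.0]]
[513.9  42.8] [58.9 90. ] 6.19 [[538.2999877929688, 90.69999694824219], [548.0, 1.2999999523162842], [489.3999938964844, -5.099999904632568], [479.70001220703125, 84.30000305175781]]
[642.2 180.9] [58.6 75.2] -1.85 [[614.2000122070312, 219.39999389648438], [672.7000122070312, 217.5], [670.2999877929688, 142.3000030517578], [611.7000122070312, 144.1999969482422]]
[695.8 139.8] [ 46.6 118.6] -1.55 [[674.0999755859375, 199.6999969482422], [720.7000122070312, 198.5], [717.5, 79.9000015258789], [670.9000244140625, 81.0999984741211]]
[698.7  17.9] [ 58.9 118.5] -1.91 [[671.2000122070312, 78.0999984741211], [730.0, 76.19999694824219], [726.0999755859375, -42.20000076293945], [667.2999877929688, -40.29999923706055]]
[776.4 -61.3] [ 61.7 223. ] 36.66 [[734.5999755859375, 46.599998474121094], [867.7000122070312, -132.3000030517578], [818.2000122070312, -169.1999969482422], [685.0999755859375, 9.699999809265137]]
```

View pics/w2.png

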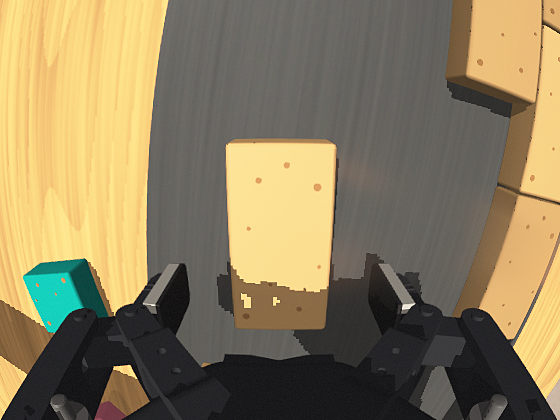

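The wrist picture shows the brick (235–330, 140–330) centred between the open jaws. I'll go down and close.

```bash
python3 -m inch '{"travel":[[0,0,1.5],[0,0,3],[0,0,4.5],[0,0,5.6],[0,0,6],[0,0,6],[0,0,6],[0,0,6],[0,0,6],[0,0,6]],"twist":[0,0,0,0,0,0,0,0,0,0],"fingers":[8.5,8.5,8.5,8.5,8.5,5.5,5.5,5.5,5.5,5.5]}'
```

```text
clock: 2.12
eef_pos: [515.9, 28.0, 41.3]
tool_rot: [3.14, 0.0, 1.679]
force: [-0.4, -0.7, 4.7]
width: 59.0
```

Gripped at 59 mm, with the tips just brushing the floor. I'll ease up 1 mm, square it, and slide it to about 30 mm short of its place.

```bash
python3 -m inch '{"travel":[[0.4,1,-0.1],[0.8,2,-0.1],[1.2,3,-0.1],[1.7,4.2,-0.1],[2.2,5.5,-0.1],[2.8,7,-0.1],[3.3,8.3,-0.1],[3.8,9.5,-0.1],[4,10,-0.1],[4,10,-0.1]],"twist":[1,2,3,4,5,6,7,7.8,7.8,7.8],"fingers":[5.5,5.5,5.5,5.5,5.5,5.5,5.5,5.5,5.5,5.5]}'; python3 - <<'E'
from h import *
d=snap("wrist","w3"); d2=snap("side","s3"); cv2.imwrite("pics/t3.png",rectify(d2,False,480,750,-200,250,46,1.6))
E
```

```text
clock: 2.95
eef_pos: [611.2, 79.7, 41.3]
tool_rot: [3.14, -0.001, 1.544]
force: [0.8, 0.9, -0.9]
width: 59.2
```

View pics/w3.png

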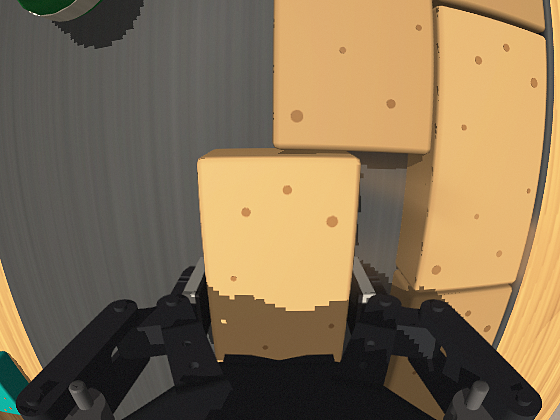

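View pics/t3.png

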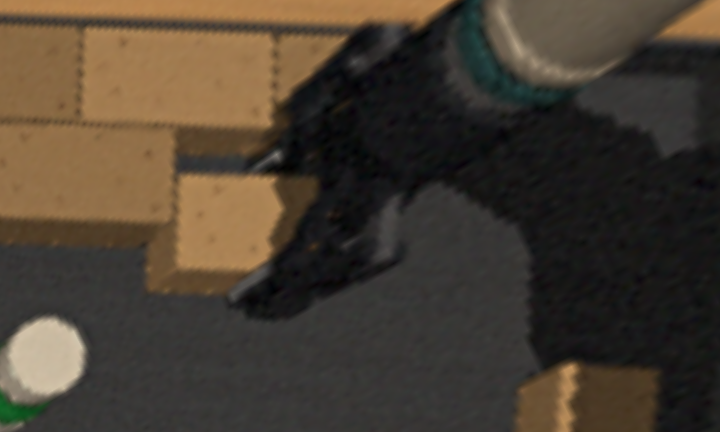

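The wrist view shows the brick (200–358, 150–360) square with laid_full's end at (355,150), with a gap of about 2 mm, and clear of the back row. I'll release, lift, back off, and turn 90° so that two fingers can push its front face.

```bash
python3 -m inch '{"travel":[[0,0,0],[0,0,0],[0,0,0],[0,0,-2],[0,0,-5],[0,0,-6.5],[0,-2,-6.5],[0,-4,-6.5],[0,-5.6,-6.5],[0,-5.6,-6.5]],"twist":[0,0,0,0,0,0,7,14,21,28],"fingers":[7.2,7.2,7.2,7.2,7.2,7.2,7.2,6,6,6]}'; python3 -m inch '{"travel":[[0,0,0],[0,0,0],[0,0,0],[0,0,0],[0,0,0],[0,0,0],[0,0,0],[0,0,0],[0,0,0],[0,0,0]],"twist":[7,14,21,28,35,42,49,56,62,62],"fingers":[6,6,6,6,6,6,6,6,6,6]}'
python3 - <<'E'
from h import *
print(ctrl.read_state()["qpos"])
for n,v in (("wrist",215),("side",125)):
  d=snap(n,"4"+n); o,im=tops(d,n=="wrist",x0=450,vmin=v); cv2.imwrite(f"pics/t4{n}.png",cv2.resize(im,None,fx=.65,fy=.65))
  for t in o: print(t[0],t[1],t[2],t[3].tolist())
E
```

```text
clock: 3.88
eef_pos: [549.7, 80.0, 106.4]
tool_rot: [-3.137, 0.002, 1.048]
force: [-1.0, -0.4, -0.6]
width: 59.8
clock: 4.72
eef_pos: [553.8, 80.1, 106.3]
tool_rot: [3.141, 0.0, -0.031]
force: [0.3, 0.2, -0.0]
width: 60.2
[-0.49448448  0.76667589  0.47843027  1.90635529 -0.5889378   0.61198228
 -1.23784599]
[ 490.  -149.8] [20.5 59. ] -90.0 [[519.5, -139.5], [519.5, -160.0], [460.5, -160.0], [460.5, -139.5]]
[610.1  86.8] [ 58.6 103.2] -1.47 [[582.0999755859375, 139.10000610351562], [640.7000122070312, 137.60000610351562], [638.0999755859375, 34.5], [579.5, 36.0]]
[642.8 201.9] [ 58.6 118.1] -1.85 [[615.4000244140625, 261.8999938964844], [674.0, 260.0], [670.2000122070312, 141.89999389648438], [611.5999755859375, 143.8000030517578]]
[645.2 272.4] [15.4 58.6] 87.92 [[616.2000122070312, 281.1000061035156], [674.7999877929688, 279.0], [674.2000122070312, 263.6000061035156], [615.7000122070312, 265.70001220703125]]
[681.8  27.3] [ 31.  101.6] 4.98 [[692.7999877929688, 79.30000305175781], [701.5999755859375, -22.0], [670.7999877929688, -24.700000762939453], [662.0, 76.5999984741211]]
[689
[... 382 characters left out ...]
964844, -133.89999389648438], [520.7999877929688, -138.1999969482422], [519.2000122070312, -161.1999969482422], [458.79998779296875, -156.8000030517578]]
[609.5  98.1] [60.7 83.5] -1.97 [[580.7000122070312, 140.89999389648438], [641.2999877929688, 138.8000030517578], [638.4000244140625, 55.400001525878906], [577.7999877929688, 57.5]]
[670.8 122.7] [120.2 318.2] -1.71 [[615.4000244140625, 283.6000061035156], [735.5999755859375, 280.0], [726.0999755859375, -38.099998474121094], [606.0, -34.5]]
[ 594.2 -255.8] [ 87.5 287.5] -90.0 [[738.0, -212.0], [738.0, -299.5], [450.5, -299.5], [450.5, -212.0]]
[790.2  21.5] [119.5 517. ] 0.0 [[730.5, 280.0], [850.0, 280.0], [850.0, -237.0], [730.5, -237.0]]
```

View pics/t4side.png

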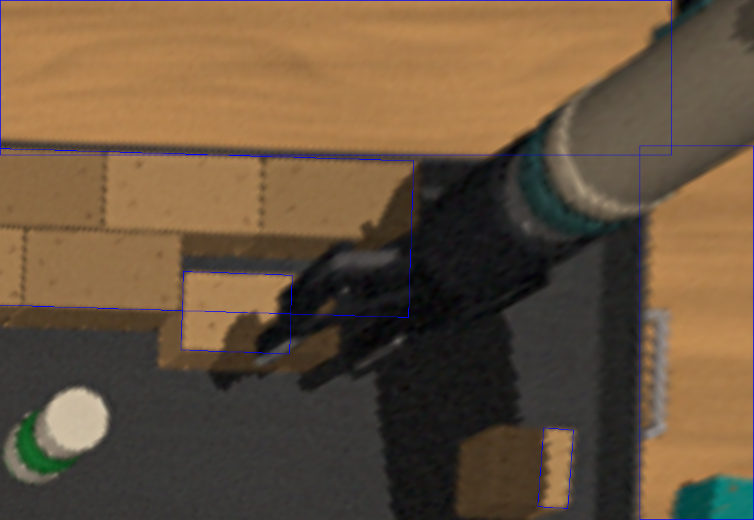

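View pics/4wrist.png

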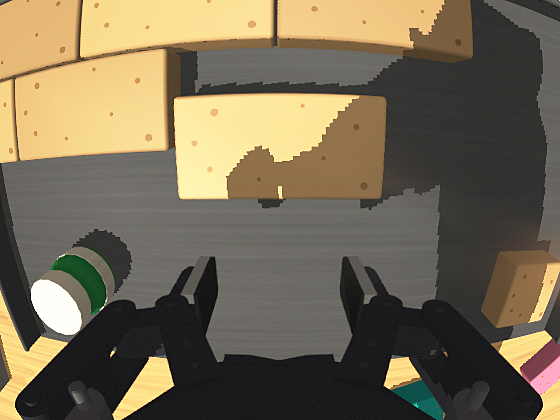

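The wrist picture shows the brick square at (175–385, 97–198), 30 mm off the back row, with both open fingers centred in front of its front face. Now down and push forward.

```bash
python3 -m inch '{"travel":[[0,0,2.5],[0,0,5],[0,0,6.2],[0.5,0,6.2],[1.1,0,6.2],[1.8,0,6.2],[2.5,0,6.2],[3.2,0,6.2],[3.8,0,6.2],[4,0,6.2]],"twist":[0,0,0,0,0,0,0,0,0,0],"fingers":[6,6,6,6,6,6,6,6,6,6]}'
python3 - <<'E'
from h import *
for n,v in (("wrist",200),):
  d=snap(n,"5"+n); o,im=tops(d,n=="wrist",x0=450,vmin=v); cv2.imwrite(f"pics/t5{n}.png",cv2.resize(im,None,fx=.65,fy=.65))
  for t in o: print(t[0],t[1],t[2],t[3].tolist())
E
```

```text
clock: 5.65
eef_pos: [595.6, 79.1, 44.9]
tool_rot: [-3.141, -0.002, -0.027]
force: [-1.9, 0.7, 1.7]
width: 59.8
[ 477.3 -135.4] [19.9 64.2] -56.85 [[498.70001220703125, -109.5], [509.6000061035156, -126.19999694824219], [455.8999938964844, -161.1999969482422], [445.0, -144.60000610351562]]
[637.4  94.9] [58.6 86.4] -1.27 [[609.0, 138.6999969482422], [667.5999755859375, 137.39999389648438], [665.7000122070312, 51.0], [607.0999755859375, 52.29999923706055]]
[642.2 186.5] [58.7 87.1] -1.91 [[614.2999877929688, 231.0], [673.0, 229.10000610351562], [670.0999755859375, 142.0], [611.4000244140625, 143.89999389648438]]
[693.9  38.9] [45.9 82.2] 6.05 [[712.4000244140625, 82.19999694824219], [721.0999755859375, 0.5], [675.4000244140625, -4.300000190734863], [666.7999877929688, 77.4000015258789]]
[702.2 139.5] [ 58.9 118.9] -1.97 [[674.7999877929688, 199.89999389648438], [733.7000122070312, 197.89999389648438], [729.5999755859375, 79.0999984741211], [670.7000122070312, 81.0999984741211]]
```

View pics/5wrist.png

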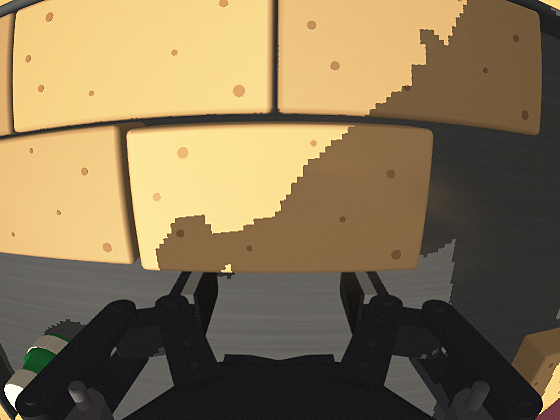

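The slide worked: the brick at (130–432, 125–270) now leaves a narrow dark gap of about 3 mm to the back row. I'll press it home.

```bash
python3 -m inch '{"travel":[[0.1,0,0],[0.2,0,0],[0.3,0,0],[0.4,0,0],[0.45,0,0],[0.5,0,0],[0.5,0,0],[0.5,0,0],[0.5,0,0],[0.5,0,0]],"twist":[0,0,0,0,0,0,0,0,0,0],"fingers":[6,6,6,6,6,6,6,6,6,6]}'
```

```text
clock: 6.53
eef_pos: [598.6, 79.0, 44.2]
tool_rot: [-3.141, 0.001, -0.028]
force: [-3.6, 0.1, 2.1]
width: 60.0
```

```bash
python3 - <<'E'
from h import *
d=snap("wrist","6"); cv2.imwrite("pics/r6.png",rectify(d,True,600,740,0,220,46,3.5))
o,im=tops(d,True,x0=450,vmin=200)
for t in o: print(t[0],t[1],t[2],t[3].tolist())
E
```

```text
[ 479.1 -135.3] [21.  65.2] -56.7 [[500.6000061035156, -108.5999984741211], [512.0999755859375, -126.0999984741211], [457.6000061035156, -161.89999389648438], [446.1000061035156, -144.39999389648438]]
[642.1 186.8] [58.5 87.5] -1.87 [[614.2999877929688, 231.5], [672.7999877929688, 229.60000610351562], [670.0, 142.1999969482422], [611.4000244140625, 144.10000610351562]]
[676.8  76.1] [ 62.2 176. ] 37.1 [[648.5999755859375, 165.0], [754.7000122070312, 24.600000381469727], [705.0999755859375, -12.899999618530273], [598.9000244140625, 127.5]]
[702.2 139.6] [ 58.9 118.8] -1.97 [[674.7999877929688, 200.0], [733.7000122070312, 198.0], [729.5999755859375, 79.19999694824219], [670.7000122070312, 81.19999694824219]]
```

View pics/r6.png

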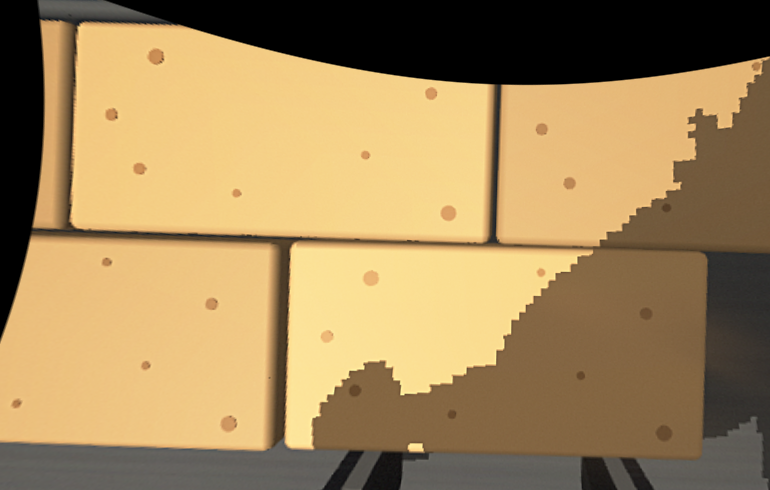

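The brick now sits tight on the back row with a joint of about 3 mm to laid_full at (283,345). The half brick's final push will tighten that. I'll back off, lift and go over the half brick.

```bash
python3 -m inch '{"travel":[[-1.5,0,0],[-3,0,-1.5],[-4,1.5,-4.5],[-5,4.5,-6.5],[-6,8,-7],[-7,11.5,-7],[-8,15,-7],[-9,18,-7],[-10.2,21,-7],[-10.2,21,-7]],"twist":[0,0,0,0,0,0,0,0,0,0],"fingers":[6,6,6,7,8.5,8.5,8.5,8.5,8.5,8.5]}'
python3 - <<'E'
from h import *
for n,v in (("wrist",215),("side",125)):
  d=snap(n,"7"+n); o,im=tops(d,n=="wrist",x0=430,y0=-230,vmin=v); cv2.imwrite(f"pics/t7{n}.png",cv2.resize(im,None,fx=.65,fy=.65))
  for t in o: print(n,t[0],t[1],t[2],t[3].tolist())
E
```

```text
clock: 7.42
eef_pos: [490.0, -137.0, 115.4]
tool_rot: [3.135, -0.003, -0.039]
force: [-0.5, -0.0, -0.1]
width: 84.9
wrist [ 434.5 -115.8] [ 8.  99.5] 0.0 [[438.5, -66.0], [438.5, -165.5], [430.5, -165.5], [430.5, -66.0]]
wrist [438.   51.8] [ 15.  156.5] 0.0 [[445.5, 130.0], [445.5, -26.5], [430.5, -26.5], [430.5, 130.0]]
wrist [ 487.6 -128.9] [51. 59.] -4.03 [[464.20001220703125, -97.69999694824219], [515.0999755859375, -101.19999694824219], [511.0, -160.10000610351562], [460.1000061035156, -156.5]]
wrist [639.1  44.8] [49.9 59.2] 88.51 [[610.0999755859375, 70.5], [669.2999877929688, 69.0], [668.0, 19.100000381469727], [608.7999877929688, 20.700000762939453]]
side [ 487.4 -127.8] [53.1 62.5] -4.24 [[463.29998779296875, -94.69999694824219], [516.2000122070312, -98.5999984741211], [511.6000061035156, -161.0], [458.70001220703125, -157.0]]
side [670.3 120.8] [120.7 322.6] -1.94 [[615.4000244140625, 284.0], [736.0, 280.0], [725.0999755859375, -42.5], [604.5, -38.400001525878906]]
side [742.   25.2] [216.  509.5] 0.0 [[850.0, 280.0], [850.0, -229.5], [634.0, -229.5], [634.0, 280.0]]
```

View pics/7wrist.png

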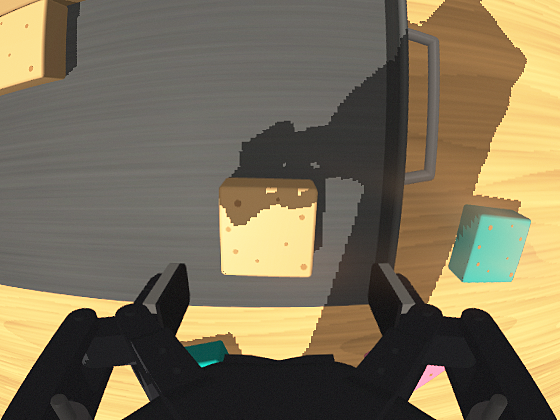

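View pics/t7side.png

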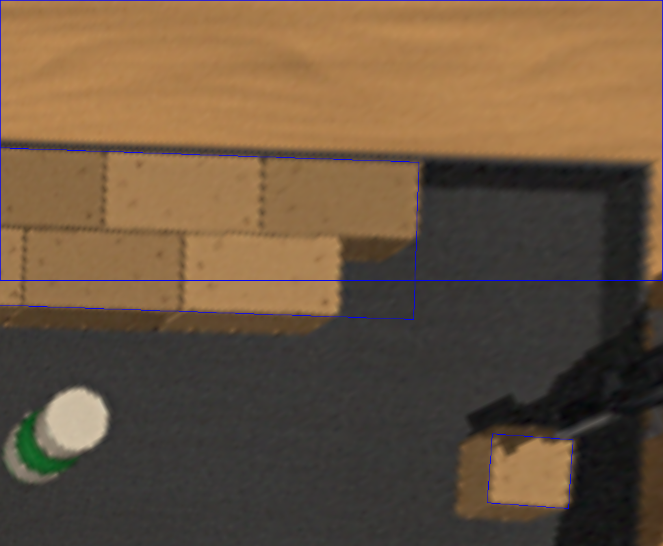

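View pics/t7wrist.png

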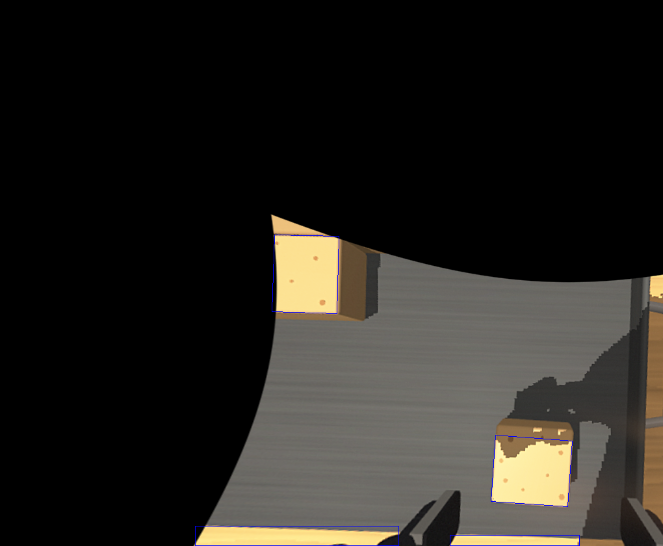

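The wrist picture shows the half brick at (220–318, 180–277), centre (491,-129), yaw -4°, which both views agree on. The jaws need to go 8 mm left. I'll go down and close.

```bash
python3 -m inch '{"travel":[[0.1,-0.4,1.5],[0.1,-0.8,3],[0.1,-0.8,5],[0.1,-0.8,6.7],[0.1,-0.8,7.2],[0.1,-0.8,7.2],[0.1,-0.8,7.2],[0.1,-0.8,7.2],[0.1,-0.8,7.2],[0.1,-0.8,7.2]],"twist":[1,2.2,2.2,2.2,2.2,2.2,2.2,2.2,2.2,2.2],"fingers":[8.5,8.5,8.5,8.5,8.5,8.5,5.5,5.5,5.5,5.5]}'
```

```text
clock: 8.35
eef_pos: [493.5, -120.6, 43.6]
tool_rot: [3.141, -0.003, -0.066]
force: [-0.8, -1.3, 6.0]
width: 59.1
```

```bash
python3 - <<'E'
from h import *
print(ctrl.read_state()["eef_pos"],ctrl.read_state()["force"])
d=snap("wrist","8w"); d2=snap("side","8s"); print(ctrl.read_state()["eef_pos"],ctrl.read_state()["force"])
f=d2["frame"][150:300,200:360]; cv2.imwrite("pics/8c.png",cv2.resize(f[:,:,::-1],None,fx=4,fy=4))
E
```

```text
[ 493.49631731 -120.59122411   43.58369435] [-0.80840969 -1.27445447  5.95842677]
[ 493.51615993 -120.59500777   43.58471528] [-0.54028316 -0.59290365  5.54832668]
```

View pics/8w.png

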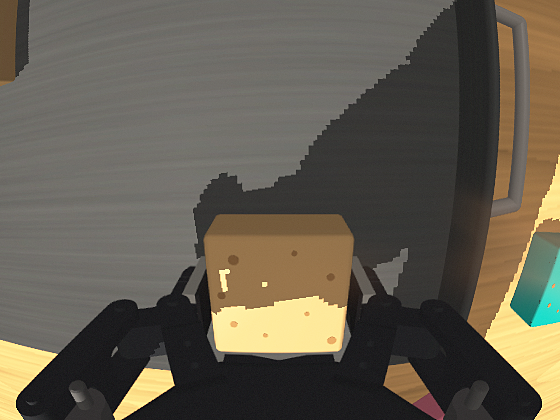

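View pics/8c.png

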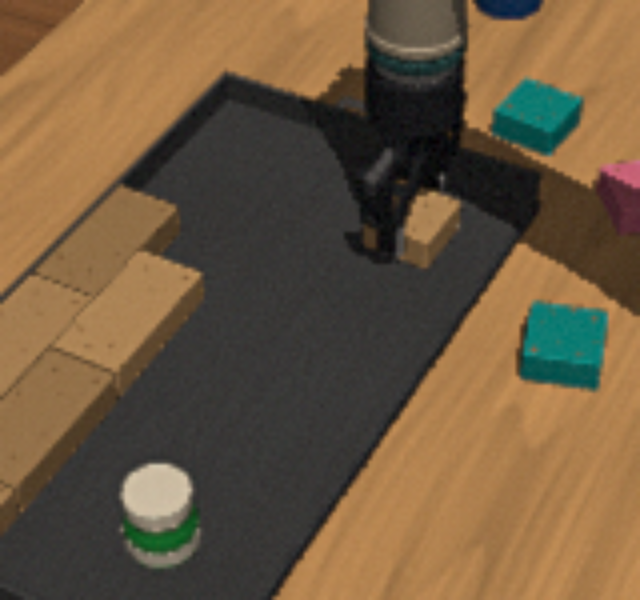

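The half brick is held square between the jaws at (205–352, 215–352). The grip pulled it about 8 mm to the left, which does no harm. I'll square it and slide it near its place, leaving room for the left finger.

```bash
python3 -m inch '{"travel":[[1,-0.6,-0.1],[2.5,-1.6,-0.1],[4,-2.6,-0.1],[5.7,-3.6,-0.1],[7.4,-4.7,-0.1],[9.1,-5.8,-0.1],[10.7,-6.8,-0.1],[12.1,-7.7,-0.1],[13,-8.3,-0.1],[13.3,-8.5,-0.1]],"twist":[-0.4,-0.8,-1.2,-1.6,-2,-2.1,-2.1,-2.1,-2.1,-2.1],"fingers":[5.5,5.5,5.5,5.5,5.5,5.5,5.5,5.5,5.5,5.5]}'
python3 - <<'E'
from h import *
d=snap("wrist","9w"); d2=snap("side","9s"); print(ctrl.read_state()["eef_pos"],ctrl.read_state()["tool_rot"],ctrl.read_state()["force"])
cv2.imwrite("pics/9r.png",rectify(d,True,590,740,-120,100,46,3.5))
cv2.imwrite("pics/9s.png",rectify(d2,False,560,740,-120,120,46,3))
E
```

```text
clock: 9.28
eef_pos: [632.9, -41.7, 43.7]
tool_rot: [-3.141, -0.002, -0.026]
force: [-2.6, -0.1, 5.9]
width: 59.1
[632.03853268 -42.6780802   43.71037925] [-3.14091793e+00 -1.64878908e-03 -2.75533760e-02] [1.05390004 2.06713514 1.51419091]
```

View pics/9r.png

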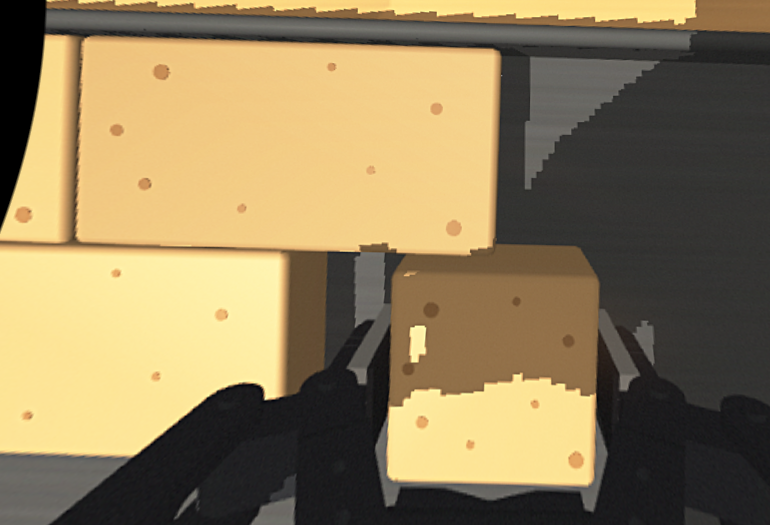

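View pics/9s.png

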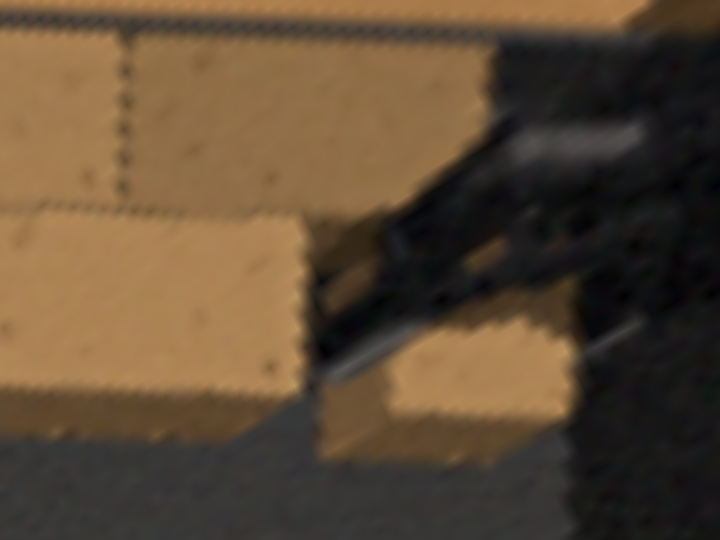

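The rectified view shows the half brick at (390–598, 274–483), squared, about 6 mm short of the back row's front line (row 252), with the left finger clear of the brick's end (288). I'll slide it 5.5 mm forward, then release and lift.

```bash
python3 -m inch '{"travel":[[0.15,0,0],[0.3,0,0],[0.45,0,0],[0.55,0,0],[0.55,0,0],[0.55,0,0],[0.55,0,0],[0.55,0,0],[0.55,0,0],[0.55,0,0]],"twist":[0,0,0,0,0,0,0,0,0,0],"fingers":[5.5,5.5,5.5,5.5,5.5,5.5,5.5,5.5,5.5,5.5]}'; python3 -m inch '{"travel":[[0,0,0],[0,0,0],[0,0,0],[0,0,0],[0,0,-1],[0,0,-3],[0,0,-5.5],[0,0,-7],[0,0,-7],[0,0,-7]],"twist":[0,0,0,0,0,0,0,0,0,0],"fingers":[6.7,6.7,6.7,6.7,6.7,6.7,6.7,6.7,6.7,6.7]}'
python3 - <<'E'
from h import *
d=snap("wrist","10w"); d2=snap("side","10s"); print(ctrl.read_state()["eef_pos"],ctrl.read_state()["qpos"])
cv2.imwrite("pics/10r.png",rectify(d,True,590,740,-120,100,46,3.5))
E
```

```text
clock: 10.22
eef_pos: [635.0, -44.4, 43.8]
tool_rot: [-3.14, 0.002, -0.031]
force: [-2.5, 1.9, 5.6]
width: 59.2
clock: 11.05
eef_pos: [637.0, -44.4, 114.7]
tool_rot: [-3.142, -0.002, -0.03]
force: [-0.3, 0.5, -0.1]
width: 66.9
[635.78236787 -44.05239949 112.79205696] [-0.26209091  0.84212493  0.49819783  1.67955846 -0.54265794  0.76274937
 -1.10343283]
```

View pics/10r.png

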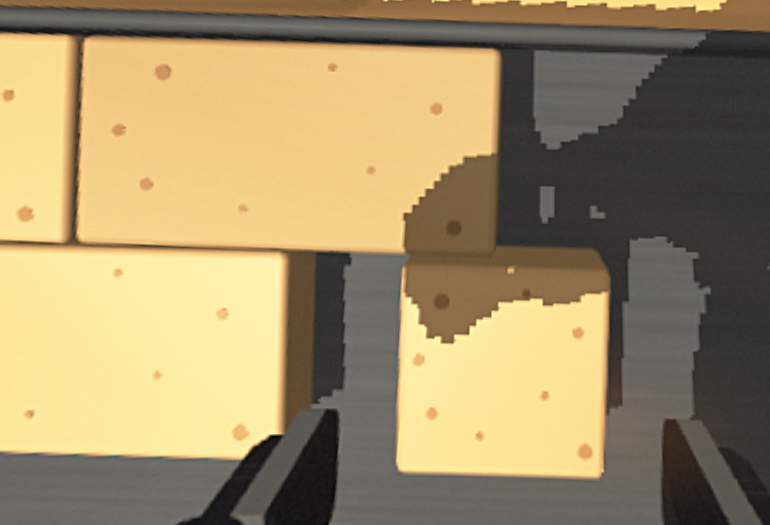

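The half brick is square, with a gap of about 2.5 mm to the back row and 32 mm to the brick's end (cols 288→400). I'll turn 90° to its right side for a two-finger push to the left.

```bash
python3 -m inch '{"travel":[[0,1,0],[0,2,0],[-0.2,3,0],[-0.4,4,0],[-0.4,5,0],[-0.4,5.8,0],[-0.4,6,0],[-0.4,6,0],[-0.4,6,0],[-0.4,6,0]],"twist":[-7,-14,-21,-28,-35,-42,-49,-56,-63,-69],"fingers":[6.7,6,5,4,3,3,3,3,3,3]}'; python3 -m inch '{"travel":[[0,0,0],[0,0,0],[0,0,0],[0,0,2],[0,0,4],[0,0,6],[0,0,6.7],[0,0,6.7],[0,0,6.7],[0,0,6.7]],"twist":[-7,-14,-21,-21,-21,-21,-21,-21,-21,-21],"fingers":[3,3,3,3,3,3,3,3,3,3]}'
python3 - <<'E'
from h import *
d=snap("wrist","11w");
cv2.imwrite("pics/11r.png",rectify(d,True,580,740,-140,100,46,3))
E
```

```text
clock: 11.98
eef_pos: [629.6, -104.2, 112.0]
tool_rot: [-3.139, 0.0, 1.18]
force: [-0.9, -0.4, -0.5]
width: 30.0
clock: 12.82
eef_pos: [631.2, -104.3, 47.0]
tool_rot: [3.14, 0.0, 1.541]
force: [-0.6, 0.0, 0.4]
width: 29.8
```

View pics/11w.png

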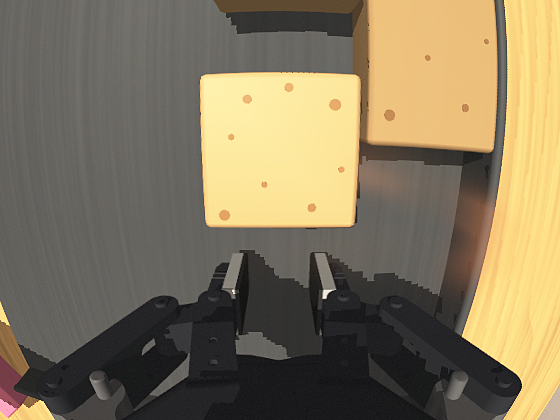

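View pics/11r.png

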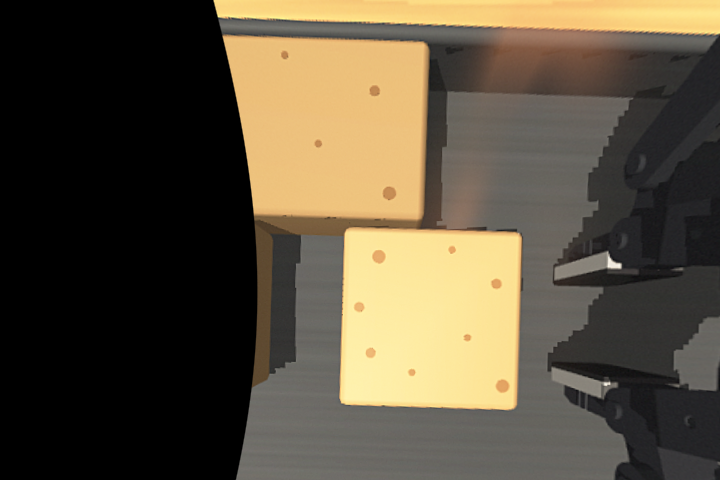

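The wrist picture shows the half brick (202–360, 73–227), with two fingers squarely behind its right face. I'll push left along the row.

```bash
python3 -m inch '{"travel":[[0.6,0,0],[1.2,0,0],[1.8,0,0],[2.4,0,0],[3,0,0],[3.5,0,0],[4,0,0],[4.4,0,0],[4.7,0,0],[4.8,0,0]],"twist":[0,0,0,0,0,0,0,0,0,0],"fingers":[3,3,3,3,3,3,3,3,3,3]}'
python3 - <<'E'
from h import *
d=snap("wrist","12w");
cv2.imwrite("pics/12r.png",rectify(d,True,580,740,-90,150,46,3))
E
```

```text
clock: 13.7
eef_pos: [632.0, -55.5, 46.3]
tool_rot: [-3.141, -0.0, 1.542]
force: [-0.5, -0.6, 0.1]
width: 30.2
```

View pics/12r.png

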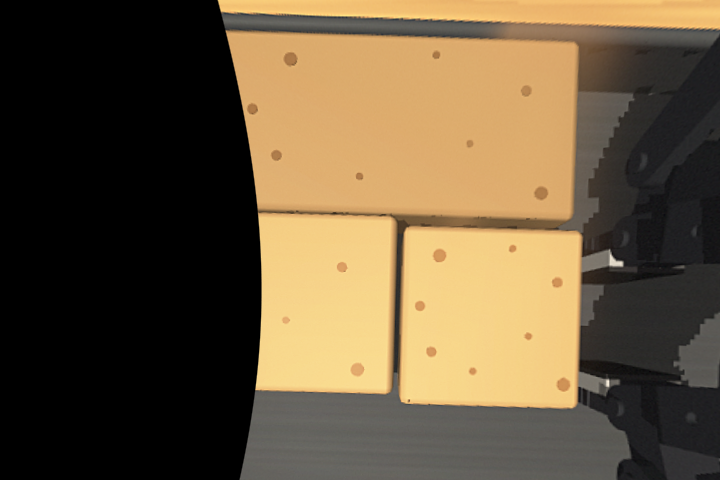

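The half brick (402–580) is now about 2 mm from the brick (393), and its front edge stands 3–4 mm proud of the row. I'll push 4 mm more to close both joints.

```bash
python3 -m inch '{"travel":[[0.05,0,0],[0.1,0,0],[0.15,0,0],[0.2,0,0],[0.25,0,0],[0.3,0,0],[0.35,0,0],[0.4,0,0],[0.4,0,0],[0.4,0,0]],"twist":[0,0,0,0,0,0,0,0,0,0],"fingers":[3,3,3,3,3,3,3,3,3,3]}'
python3 -m inch '{"travel":[[-1,0,0],[-2.5,0,0],[-3,0,-2],[-3,0,-5],[-3,0,-7],[-3,-2,-7],[-3,-4,-7],[-2,-7,-7],[-0.5,-9.5,-7],[-0.5,-9.5,-7]],"twist":[0,0,0,0,0,7,14,21,28,28],"fingers":[3,3,3,3,3,3,3,3,3,3]}'
python3 -m inch '{"travel":[[0,0,0],[0,0,0],[0,0,0],[0,0,0],[0,0,0],[0,0,0],[0,0,0],[0,0,0],[0,0,0],[0,0,0]],"twist":[7,14,21,28,35,42,49,56,62,62],"fingers":[3,3,3,3,3,3,3,3,3,3]}'
python3 - <<'E'
from h import *
d=snap("wrist","13w");d2=snap("side","13s")
cv2.imwrite("pics/13r.png",rectify(d,True,580,740,-90,160,46,3))
o,im=tops(d,True,x0=560,x1=740,y0=-140,y1=280,vmin=215)
for t in o: print(t[0],t[1],t[2],t[3].tolist())
E
```

```text
clock: 14.58
eef_pos: [632.0, -52.5, 46.3]
tool_rot: [-3.141, 0.0, 1.541]
force: [0.4, -2.4, -1.1]
width: 29.6
clock: 15.42
eef_pos: [530.7, -51.1, 115.9]
tool_rot: [-3.133, 0.001, 1.05]
force: [-0.7, 0.1, 0.9]
width: 30.0
clock: 16.25
eef_pos: [537.4, -54.2, 116.3]
tool_rot: [-3.141, -0.0, -0.031]
force: [-0.0, 0.1, 0.3]
width: 30.0
[634.4 -10.3] [58.6 58.9] 88.32 [[605.7999877929688, 19.899999618530273], [664.7999877929688, 18.200000762939453], [663.0, -40.400001525878906], [604.0999755859375, -38.70000076293945]]
[641.2 151. ] [14.6 58.7] 87.51 [[612.2000122070312, 159.60000610351562], [670.9000244140625, 157.0], [670.2000122070312, 142.5], [611.5999755859375, 145.0]]
[652.6  70.9] [110.  206.2] -14.14 [[624.4000244140625, 184.3000030517578], [731.0999755859375, 157.5], [680.7999877929688, -42.5], [574.0999755859375, -15.600000381469727]]
```

View pics/13w.png

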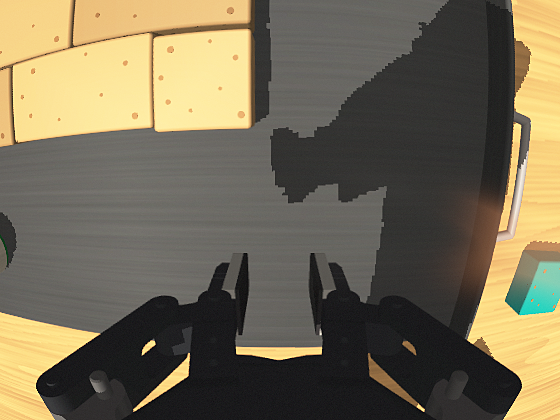

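View pics/13r.png

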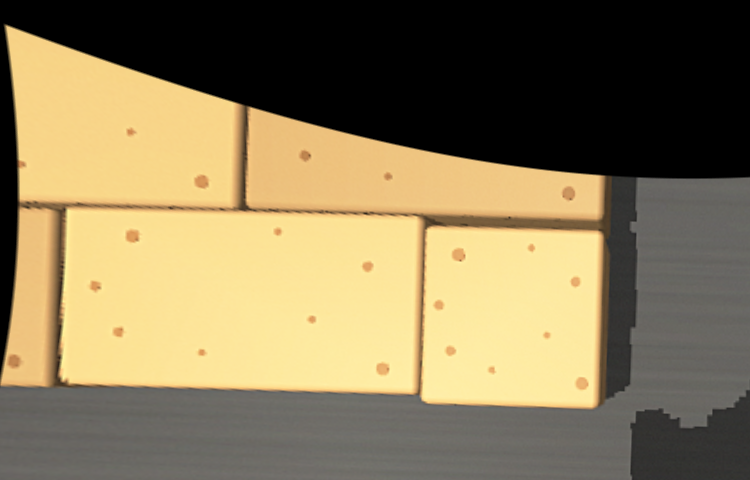

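Both joints along the row are tight now (the half's left edge at col 424 meets the brick's right edge at 421). The half still stands about 3 mm off the back row, so I'll press its front face.

```bash
python3 -m inch '{"travel":[[0,-1.5,0],[0,-3,1],[0,-4.6,3],[0.5,-4.6,5.5],[1.5,-4.6,7],[2.5,-4.6,7],[3.5,-4.6,7],[4.3,-4.6,7],[4.7,-4.6,7],[5,-4.6,7]],"twist":[0,0,0,0,0,0,0,0,0,0],"fingers":[3,3,3,3,3,3,3,3,3,3]}'; python3 -m inch '{"travel":[[0.2,0,0],[0.4,0,0],[0.6,0,0],[0.8,0,0],[0.9,0,0],[1,0,0],[1.1,0,0],[1.1,0,0],[1.1,0,0],[1.1,0,0]],"twist":[0,0,0,0,0,0,0,0,0,0],"fingers":[3,3,3,3,3,3,3,3,3,3]}'
python3 - <<'E'
from h import *
d=snap("wrist","14w")
cv2.imwrite("pics/14r.png",rectify(d,True,580,740,-90,160,46,3))
E
```

```text
clock: 17.18
eef_pos: [588.7, -9.4, 46.0]
tool_rot: [-3.141, 0.0, -0.028]
force: [0.3, -0.3, 0.7]
width: 30.2
clock: 18.02
eef_pos: [597.8, -10.1, 46.2]
tool_rot: [-3.141, 0.003, -0.03]
force: [-6.1, 1.1, 4.0]
width: 30.1
```

View pics/14r.png

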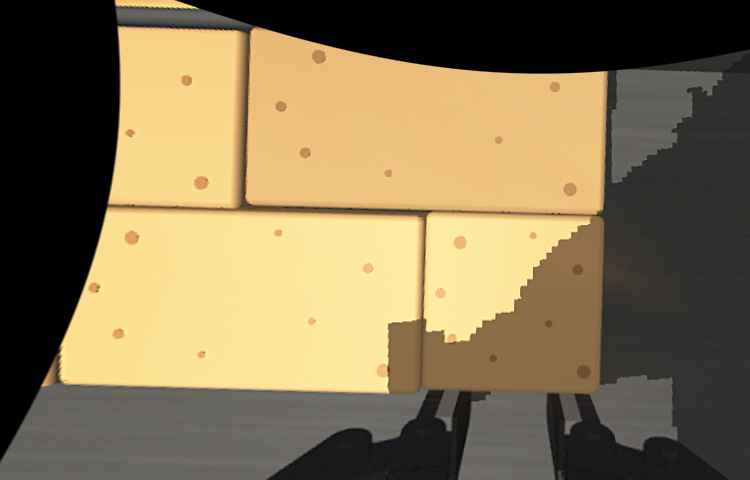

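Seated: the half brick's front edge (row 390) is flush with the row and its right end (602) is level with back_right (606). I'll back off, lift and do the final check.

```bash
python3 -m inch '{"travel":[[-1.5,0,0],[-3.5,0,0],[-5,0,-2],[-6,0,-5],[-7,0,-8],[-7,0,-11],[-7,0,-14],[-7,0,-16],[-7,0,-16],[-7,0,-16]],"twist":[0,0,0,0,0,0,0,0,0,0],"fingers":[3,3,3,3,3,3,3,3,3,3]}'
python3 - <<'E'
from h import *
print(ctrl.read_state()["force"])
d=snap("wrist","15w")
cv2.imwrite("pics/15r.png",rectify(d,True,570,760,-70,180,46,3))
d2=snap("side","15s")
f=d2["frame"][150:310,140:350]; cv2.imwrite("pics/15c.png",cv2.resize(f[:,:,::-1],None,fx=3.5,fy=3.5))
o,im=tops(d,True,x0=560,x1=728,y0=-140,y1=280,vmin=220,s=4,amin=8000)
for t in o: print(t[0],t[1],t[2],t[3].tolist())
E
```

```text
clock: 18.9
eef_pos: [530.9, -8.0, 207.6]
tool_rot: [-3.141, -0.004, -0.029]
force: [0.6, 0.1, -0.6]
width: 29.8
[ 0.58551474  0.08407733 -0.56230837]
[638.9 -10.4] [58.7 59. ] 88.36 [[610.2000122070312, 19.799999237060547], [669.2000122070312, 18.100000381469727], [667.5, -40.599998474121094], [608.5999755859375, -38.900001525878906]]
[640.   79.8] [ 59.  118.5] -1.64 [[612.2000122070312, 139.8000030517578], [671.0999755859375, 138.1999969482422], [667.7999877929688, 19.799999237060547], [608.7999877929688, 21.399999618530273]]
[642.8 202.2] [ 58.7 117.7] -1.78 [[615.2999877929688, 261.8999938964844], [673.9000244140625, 260.1000061035156], [670.2999877929688, 142.39999389648438], [611.5999755859375, 144.3000030517578]]
[645.4 272.1] [15.8 58.8] -90.0 [[674.7999877929688, 280.0], [674.7999877929688, 264.20001220703125], [616.0, 264.20001220703125], [616.0, 280.0]]
[692.7  18.5] [ 44.2 118.1] -1.67 [[672.4000244140625, 78.0999984741211], [716.5, 76.80000305175781], [713.0999755859375, -41.20000076293945], [669.0, -39.900001525878906]]
[700.6 139.8] [ 55.4 118.3] -1.98 [[674.9000244140625, 199.89999389648438], [730.2999877929688, 197.89999389648438], [726.2000122070312, 79.69999694824219], [670.7999877929688, 81.5999984741211]]
[701.9 241.5] [52.2 77. ] 0.0 [[728.0, 280.0], [728.0, 203.0], [675.7999877929688, 203.0], [675.7999877929688, 280.0]]
```

View pics/15r.png

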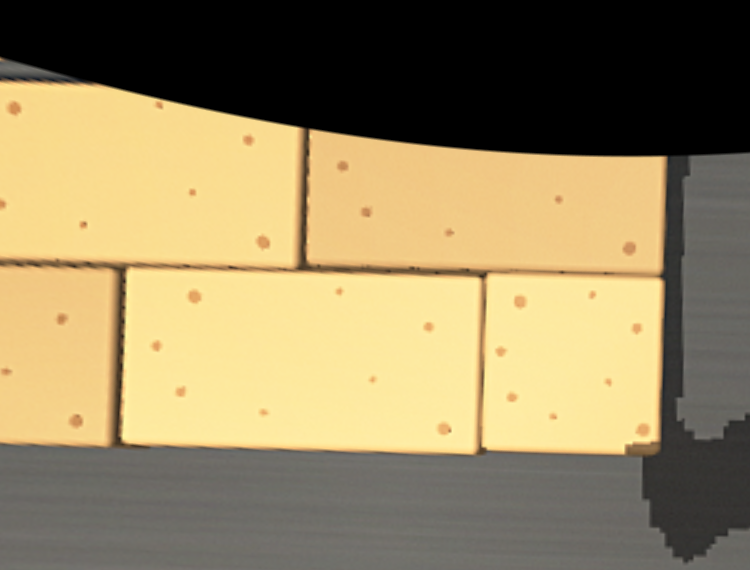

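View pics/15c.png

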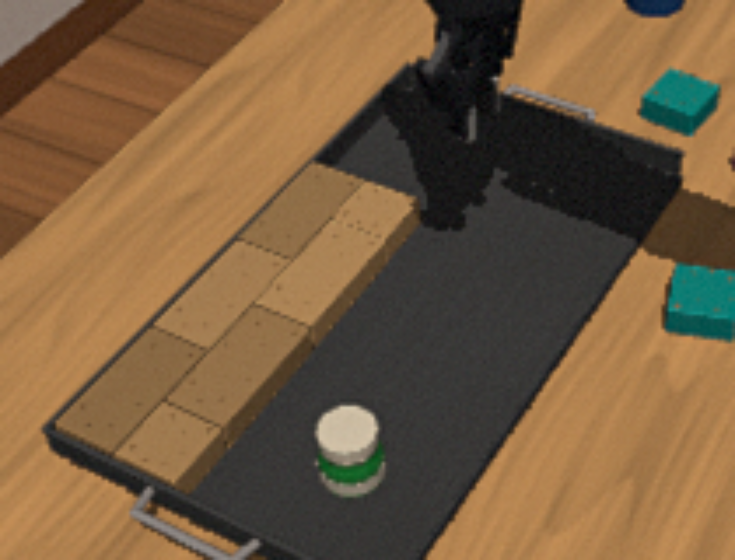

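```bash
python3 -c "
from cell import ctrl; print(ctrl.finish_job())"
```

```text
the job is handed in; nothing more can be done
None
```

Both bricks are laid and the job is handed in, at about 19 s of the 70 s allowed. I gripped each brick, slid it across the pan floor with the fingers about 1 mm off it, and pushed it home with two fingers.

**Last wrist-camera check:**
- **Joint to laid_full:** about 2.4 mm (limit 6.5 mm).
- **Joint between brick and half brick:** about 0.2 mm (limit 6.5 mm).
- **Lap on the back row:** 60 mm, exactly half a brick.
- **Gap to the back row:** about 1 mm, judged from the top edges (limit 5.5 mm).
- **Squareness:** both bricks lie within about 0.4° of the rows.
- **Row ends:** level within about 1–2 mm.
- **Laid bricks:** all in view were within about 1 mm of where they started.
- **Gripper:** clear of everything.

- **Not checked at the end:** I did not measure the flux jar again; it looked untouched in the side view. The meter, screening box and torch were never near the arm.
- **Did not go as planned:** closing on the half brick dragged it about 8 mm sideways, because the arm had not settled when I read its position. I corrected that in the later pushes. During both grips the fingertips showed about 5–6 N of upward force.

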